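# Crack a walnut in the two-handled nutcracker

## Robot

A 6-joint arm with a two-finger parallel gripper is mounted at the origin on the work surface. World frame = base frame: x ahead of the robot, y to its left, z up, the work surface at z = 0. Lengths are in mm, angles in rad, forces in N, time in s.
With the tool pointing down it reaches from about 375 to 750 mm from the base axis. Payload 9 kg.
Tool frame: the origin (TCP) lies where the fingers leave the gripper's body, on its centre line; the fingertips stand 73 mm ahead of it and the grasp point (between the pads) lies 54 mm ahead of it; z points along the fingers, y is the line along which they close (so a half turn about z gives the same grasp; the last joint's range is limited). The gripper opens to 85 mm and grips with 20 to 120 N. Pads are 22 mm wide; open, the fingers measure 114 mm over their backs; the gripper's body (76 mm by 85 mm) begins 54 mm behind the grasp point. The pads swing forward as they close: fully open they stand 13 mm farther back than shut.
Start: joints at [1.095, 0.104, 0.097, 1.564, 0, 1.353], TCP at [152.972, 580.197, 303.931] pointing down, gripper open.
Joint ranges: [-2.99, 2.99], [-0.84, 1.86], [-1.1, 1.16], [-1.84, 2.11], [-1.51, 1.56], [-3.14, 3.14]. Speed limits (rad/s): [2.22, 2.22, 2.57, 3.14, 3.14, 3.14].

## Interface

Orientations are given as a rotation vector (axis times angle).
In Python, from station import ctrl gives the robot as it stands.
- The arm moves only by the tool apply_moves, never from a script. Its argument "commands" is a list of rows, each a list of 2 entries, a list of its own where there are three numbers: the shift along the world's x, y, z each as a share of 10 cm, from -1 to 1, then the turn, a rotation vector about the world's x, y, z each as a share of 90 degrees, from -1 to 1. A call has 1 to 10 rows; each row is the pose to reach, as a shift and turn from the pose commanded when the call began; what a row does not reach only later rows make up. A row lasts 1/10 s, in which the tool goes at most 50 mm and 8.59 degrees, less where a joint would pass 70% of its speed; a pose out of reach is approached as far as the arm can. A call with a number of a shift or a turn outside -1 to 1 is refused whole. A call with a gripper value outside its range is refused whole. "gripper" is the gripper's target within -1 to 1 (fully open at 1, half-way at 0, shut at -1), set as the call begins (left out, the last holds). The fingers move at their own pace and stop on an object; "grip_force" is the grip in N (left out, the last holds). Time passes only in rows, so rows that repeat a pose let the fingers close. It gives the time, the measured TCP pose, the force, the opening and the grip force at its end, in the units of the state.
- ctrl.read_state(): the state, without advancing time (a new reading comes with each control period).
- ctrl.grab_frame(name): name is "scene" or "side" or "wrist"; returns the picture (384x512x3 uint8, blue, green, red); there is no depth.
- ctrl.camera_info(name): a dict with "K" (3x3 intrinsics, pixels), "pose" (4x4, takes a point from camera to world coordinates); the wrist camera has in their place "T_tool_cam" (4x4, takes a point from camera to tool coordinates, whose origin is the TCP and whose axes are the flange's). Camera axes: x right, y down, z forward; pixel columns grow to the right and rows downward; lengths in mm; the calibration is good to about 2 mm. A picture is of the moment at which its call begins: read the wrist's pose just before it. camera_info takes no time and is no camera call.
- ctrl.finish_job(): hands the job in; it is judged then, once.
The state is a dict: "clock": time; "joint_pos": joint angles; "joint_velocities": joint speeds; "joint_torque": joint torques, N m; "eef_pos": TCP position; "ee_rot": TCP orientation; "wrist_force": force on the tool from outside, world axes, zero at the start; "torque": the same for the moment, N m; "finger_gap": finger opening in mm; "finger_force": force on a finger pad.
Only numpy, scipy, OpenCV 4.12 (cv2) and the standard library are available. Lean on these libraries where they do the work, as an engineer would, in place of code of your own. Each camera call takes 0.05 s, during which the arm holds its last target. There are 200 camera calls.

## Task

Stand the walnut from the coaster on the nutcracker's seat, its two half-shells facing the two jaws. Then squeeze the two handles together until the shell is felt to give way and is pressed in (cracked), but stop there so that the kernel is not crushed, and let the handles spring fully open, leaving the cracked walnut standing on the seat. Crack it only with the nutcracker, not with the gripper, and leave the shakers and the bowl of nuts where they are.

Things in the scene. Friction and masses are not known exactly. Their poses are not given: they have to be found in the camera images.
- walnut: Loose walnut, 24-42 g, standing on its flat stem end (origin: centre of that underside, z up) on a round marble coaster (90 mm wide, 8 mm high). Round in its x-z plane, radius 18 mm about a centre 20 mm up. A pale upright seam ring in that plane parts two brown half-shells facing its +y and -y. They reach y = +16.5 mm and -10 to -20 mm: thickness differs from nut to nut.
- nut_middle (a point): Middle of the walnut's seam ring, 20 mm above its underside; axes as the walnut's. The nut yields only along its y; gripped along its x, across the 32-36 mm wide seam, at this height or up to 6 mm above, with 5 to 15 N, it is safe.
- shell_b (a joint): How far the +y half-shell is pressed in (m): 0 whole, 0.0105 most. Pressed along y, the resistance climbs to a peak of 25-40 N at the jaws at about 2.5-3 mm, then drops sharply, to a third at 4 mm and almost nothing at 5 mm. Let go before about 4.3 mm it springs back, beyond that it stays in: cracked. Nothing more resists before the kernel is crushed at 7 mm; 5 to 6 mm is right.
- cracker: Nutcracker: fixed dark wooden board 118 x 100 x 18 mm with two level steel handles on upright brass pins. Origin on the counter below the seat; x runs from the handle ends to the pins (roughly away from the robot), y to the left handle, z up. Board x -31 to +87 mm; pins at x 62, y +-25 mm, brass top 50 mm up (pins 55); handle ends at x -96 mm.
- seat (a point): Seat: centre of a flat 26 mm brass disc on top of the board, 18 mm above the counter, midway between the jaws. These are flat pads on the handles' inner faces, 26 mm long along x, 25 to 51 mm above the counter; with the handles open they are 48 mm apart here.
- handle_left_grip (a point): Where to squeeze the left (+y) handle: middle of its straight grip part, 34 mm above the counter; moves with it. Bar 8 mm thick, 25 to 43 mm above the counter, bare counter below. The grip is 117 mm from the pin, the jaw 62 mm, so grips move 1.9 times as far as jaws. Open, the two grips measure about 70 mm over their outer faces: straddle both from above.
- handle_right_grip (a point): The same on the right (-y) handle.
- handle_left (a joint): Angle of the left handle (rad): 0 fully open, grows as it closes, 0.158 jaws parallel, 0.235 stop. A light spring opens it: closing takes about 2 N at the grip before the jaws meet the nut and 15 to 25 N at the nut's peak; it falls back to 3 to 6 N once the shell has given way.
- handle_right (a joint): Angle of the right handle, likewise.
- shaker1: Loose salt shaker, white foot and brass top, 42 mm wide, 70 mm high; origin at the centre of its underside. To be left alone.
- shaker2: Loose pepper shaker, the same; to be left alone.
- nut_bowl: Loose white bowl of walnuts, 120 mm wide, 50 mm high; origin at the centre of its underside. To be left alone.
Not all that is in view belongs to the job. There is more than one size of the walnut; the job needs the larger. There is more than one size of the cracker; the one meant has the size given above.

How it is judged:
By the outcome, as a careful person would: the job done as asked, in the order asked, and still so for the second after the job is handed in, with the robot touching nothing.
It also fails if it takes over 70 s, if anything falls off the work surface, if the arm or the gripper's body presses on something with over 40 N, if the wrist force passes 120 N, or if a joint passes its speed limit or range.

## Working session

There is one attempt and no reset: what is moved stays moved. The work goes in short steps, Python scripts to look and compute and a tool call to move; the robot and the scene stay as the last step left them, time stands still between calls to the robot, and variables do not carry over. Pictures are saved under pics/ and viewed, at most 11 in all, crops included, and the job is handed in when it is done.

Besides the shell and the picture viewer there is one more tool, called after "Emit:" by a JSON object that holds its "method" and its "body", one argument or row to a line. apply_moves: Moves the arm, as the interface text tells. Its arguments: {"type":"object","properties":{"commands":{"type":"array"},"gripper":{"type":"number"},"grip_force":{"type":"number"}},"required":["commands"]}

```bash
ls; mkdir -p pics; cat > h.py <<'E'
import numpy as np, cv2
from scipy.spatial.transform import Rotation as R
from station import ctrl
def cam(n,st=None):
    i=ctrl.camera_info(n); K=np.array(i['K'],float)
    if n=='wrist':
        st=st or ctrl.read_state(); T=np.eye(4); T[:3,:3]=R.from_rotvec(st['ee_rot']).as_matrix(); T[:3,3]=st['eef_pos']
        return K,T@np.array(i['T_tool_cam'])
    return K,np.array(i['pose'],float)
def ray(c,uv,z):
    K,P=c; d=P[:3,:3]@np.linalg.solve(K,[uv[0],uv[1],1.]); o=P[:3,3]; return o+d*(z-o[2])/d[2]
def proj(c,p):
    K,P=c; q=K@(P[:3,:3].T@(np.asarray(p,float)-P[:3,3])); return q[:2]/q[2]
E
python3 - <<'E'
from h import *
s=ctrl.read_state(); print(s)
a=ctrl.grab_frame('scene');b=ctrl.grab_frame('side');c=ctrl.grab_frame('wrist')
for n,f in zip(('scene','side','wrist'),(a,b,c)): cv2.imwrite(f'pics/{n}0.png',f); K,P=cam(n); print(n,K.tolist(),P.round(2).tolist())
cv2.imwrite('pics/v0.png',cv2.resize(a,(800,600),interpolation=cv2.INTER_CUBIC))
cv2.imwrite('pics/v1.png',np.hstack([cv2.resize(b,(400,300)),cv2.resize(c,(400,300))]))
E
```

```text
pics
{'clock': 0.0, 'joint_pos': array([1.09527171e+00, 1.04717671e-01, 9.64827572e-02, 1.56391433e+00,
       2.52005520e-05, 1.35311258e+00]), 'joint_velocities': array([ 0.00108716, -0.00048799,  0.00150207,  0.00049644,  0.00034752,
        0.00099827]), 'joint_torque': array([-5.47050477e-04, -5.56937385e+01,  5.03647578e+01,  1.72461307e-02,
       -3.68726005e-04, -1.09023114e-05]), 'eef_pos': array([152.86023218, 579.95578545, 303.1189343 ]), 'ee_rot': array([-4.03832298e-01, -3.11504150e+00,  1.98503166e-03]), 'wrist_force': array([ 0.23569598, -1.05337323, -0.65886457]), 'torque': array([-0.03451999, -0.01013053,  0.00467523]), 'finger_force': 0.0, 'finger_gap': 85.58815270199459}
scene [[442.7626195439875, 0.0, 241.4831648733367], [0.0, 442.7626195439875, 197.65250477985794], [0.0, 0.0, 1.0]] [[0.25, 0.57, -0.78, 1439.89], [0.97, -0.15, 0.2, -246.53], [-0.0, -0.81, -0.59, 686.95], [0.0, 0.0, 0.0, 1.0]]
side [[488.23861984485956, 0.0, 255.9490410516726], [0.0, 488.23861984485956, 184.5679715581331], [0.0, 0.0, 1.0]] [[-0.99, -0.08, 0.15, 479.88], [-0.17, 0.58, -0.8, 741.89], [-0.02, -0.81, -0.58, 639.98], [0.0, 0.0, 0.0, 1.0]]
wrist [[317.30352880368747, 0.0, 249.71058881472794], [0.0, 317.30352880368747, 189.02536191425233], [0.0, 0.0, 1.0]] [[0.25, 0.93, 0.27, 85.71], [0.97, -0.24, -0.07, 599.06], [-0.0, 0.28, -0.96, 373.5], [0.0, 0.0, 0.0, 1.0]]
```

View pics/v0.png

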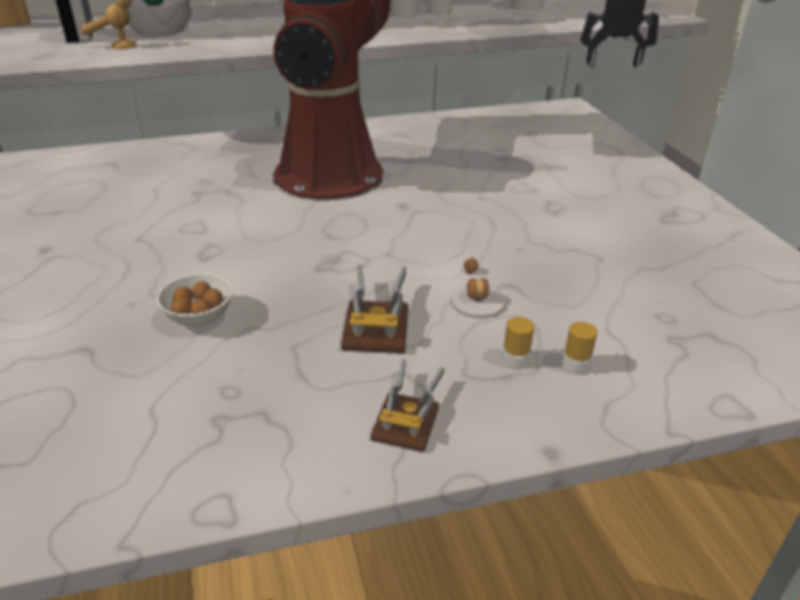

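View pics/v1.png

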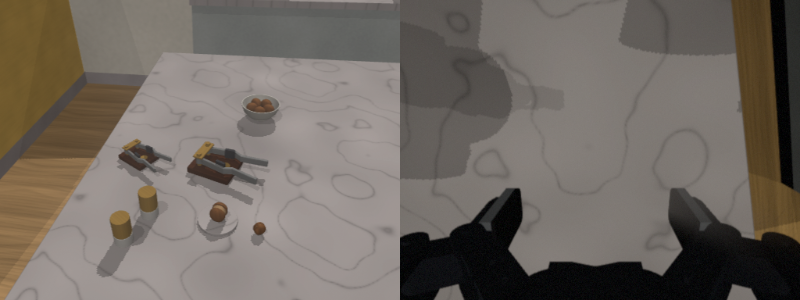

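The scene shows two crackers, at (375,325) and (407,420), and two nuts: one on the coaster at (478,290) and a smaller loose one at (471,265). The shakers are at (518,342) and (580,347), and the bowl is at (195,300). Next I'll localise everything roughly and measure the boards and nuts.

```bash
python3 - <<'E'
from h import *
for n in ('scene','side'):
    f=cv2.imread(f'pics/{n}0.png'); c=cam(n); hsv=cv2.cvtColor(f,cv2.COLOR_BGR2HSV)
    for name,lo,hi,z,amin in (('brown',(0,90,20),(15,255,190),18,40),('brass',(16,120,80),(28,255,255),50,25)):
        m=cv2.inRange(hsv,lo,hi)
        cs,_=cv2.findContours(m,cv2.RETR_EXTERNAL,cv2.CHAIN_APPROX_NONE)
        for k in cs:
            a=cv2.contourArea(k)
            if a<amin: continue
            P=np.array([ray(c,p,z)[:2] for p in k[:,0]],np.float32)
            if np.abs(P).max()>1200: continue
            (x,y),(w,h),an=cv2.minAreaRect(P)
            print(n,name,k[:,0].mean(0).round(),a,'xy',round(x),round(y),'wh',round(w),round(h),round(an))
a=cv2.imread('pics/scene0.png')[150:300,200:400]; cv2.imwrite('pics/v2.png',cv2.resize(a,(800,600),interpolation=cv2.INTER_CUBIC))
E
```

```text
scene brown [260. 275.] 382.5 xy 809 -52 wh 71 87 59
scene brown [261. 259.] 44.5 xy 781 -39 wh 32 29 58
scene brown [240. 196.] 41.5 xy 549 -27 wh 46 22 76
scene brown [240. 211.] 483.5 xy 598 -40 wh 94 119 72
scene brown [124. 191.] 415.0 xy 447 -315 wh 84 82 15
scene brown [306. 185.] 66.5 xy 539 153 wh 32 54 69
scene brown [209.  93.] 3378.5 xy -179 32 wh 236 658 79
scene brass [289. 354.] 23206.0 xy 1074 -31 wh 865 169 90
scene brass [257. 266.] 255.0 xy 827 -63 wh 54 45 76
scene brass [371. 218.] 317.5 xy 747 234 wh 37 88 57
scene brass [332. 215.] 308.0 xy 713 150 wh 36 88 62
scene brass [239. 203.] 261.5 xy 612 -47 wh 74 48 76
side brown [332. 292.] 157.5 xy 463 174 wh 24 31 9
side brown [279. 271.] 378.0 xy 555 138 wh 58 36 77
side brown [264. 218.] 337.5 xy 598 0 wh 37 116 65
side brown [287. 205.] 244.5 xy 566 -49 wh 36 88 75
side brown [333. 135.] 412.0 xy 486 -354 wh 84 86 7
side brass [154. 287.] 717.5 xy 746 234 wh 39 79 30
side brass [188. 254.] 548.0 xy 714 152 wh 39 82 17
side brass [260. 192.] 231.5 xy 618 -44 wh 73 25 71
side brass [168. 185.] 104.5 xy 814 -42 wh 51 18 60
```

View pics/v2.png

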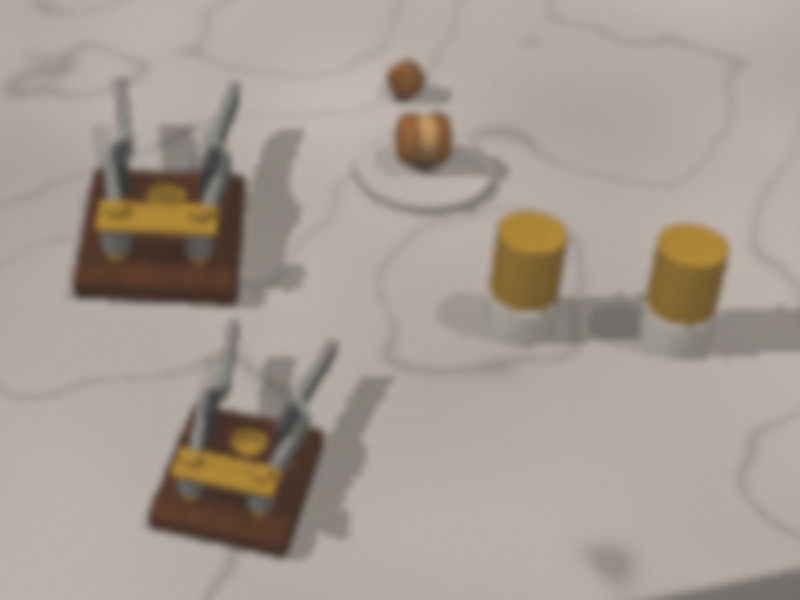

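The candidates are the near cracker at crop (165,230), with a board of about 119×94 mm, which matches 118×100, and the far one at (240,480), about 87×71 mm, which is too small. The nut on the coaster at (425,140) is larger than the loose one at (405,78). So I'll use the near cracker and the coaster nut, and move the wrist camera over both.

Emit:
{"method": "apply_moves", "body": {
  "commands": [
    [[0.4,-0.5,0],[0,0,0]],
    [[0.8,-1,0],[0,0,0]],
    [[0.8,-1,0],[0,0,0]]
  ]
}}

```text
clock: 0.45
eef_pos: [234.2, 478.1, 303.5]
ee_rot: [0.405, 3.115, -0.001]
wrist_force: [0.0, 0.1, -0.2]
finger_gap: 85.5
finger_force: 0.0
```

Emit:
{"method": "apply_moves", "body": {
  "commands": [
    [[0.4,-0.5,0],[0,0,0]],
    [[0.8,-1,0],[0,0,0]],
    [[0.8,-1,0],[0,0,0]]
  ]
}}

```text
clock: 0.75
eef_pos: [314.4, 377.8, 303.8]
ee_rot: [0.406, 3.115, -0.001]
wrist_force: [0.2, -0.1, 1.1]
finger_gap: 85.1
finger_force: 0.0
```

Emit:
{"method": "apply_moves", "body": {
  "commands": [
    [[0.4,-0.5,0],[0,0,0]],
    [[0.8,-1,0],[0,0,0]],
    [[0.8,-1,0],[0,0,0]]
  ]
}}

```text
clock: 1.05
eef_pos: [394.5, 277.7, 303.7]
ee_rot: [0.407, 3.115, -0.001]
wrist_force: [-0.6, 1.1, 0.2]
finger_gap: 85.5
finger_force: 0.0
```

Emit:
{"method": "apply_moves", "body": {
  "commands": [
    [[0.4,-0.5,0],[0,0,0]],
    [[0.8,-1,0],[0,0,0]],
    [[0.8,-1,0],[0,0,0]]
  ]
}}

```text
clock: 1.35
eef_pos: [474.5, 177.4, 303.6]
ee_rot: [0.407, 3.115, -0.001]
wrist_force: [0.8, -0.3, 0.1]
finger_gap: 85.3
finger_force: 0.0
```

Emit:
{"method": "apply_moves", "body": {
  "commands": [
    [[0.2,-0.5,0],[0,0,0]],
    [[0.6,-1,0],[0,0,0]],
    [[0.6,-1,0],[0,0,0]],
    [[0.6,-1,0],[0,0,0]],
    [[0.6,-1,0],[0,0,0]]
  ]
}}

```text
clock: 1.85
eef_pos: [532.6, 80.6, 303.6]
ee_rot: [-0.404, -3.114, -0.001]
wrist_force: [-0.0, 0.9, 0.4]
finger_gap: 85.1
finger_force: 0.0
```

```bash
python3 - <<'E'
from h import *
s=ctrl.read_state(); c=ctrl.grab_frame('wrist'); np.save('s1.npy',np.r_[s['eef_pos'],s['ee_rot']])
print(s['clock'],s['eef_pos'],s['ee_rot'])
cv2.imwrite('pics/w1.png',c); cv2.imwrite('pics/v3.png',cv2.resize(c,(800,600),interpolation=cv2.INTER_CUBIC))
C=cam('wrist',s)
for p in ((545,145,20),(575,-35,18),(460,174,0)): print(proj(C,p)*800/512)
E
```

```text
1.85 [532.58338293  80.60694123 303.64101095] [-4.04287431e-01 -3.11436117e+00 -6.41384321e-04]
[478.6880516  247.32313111]
[256.7663956  343.31029989]
[488.95590659 117.80428853]
```

View pics/v3.png

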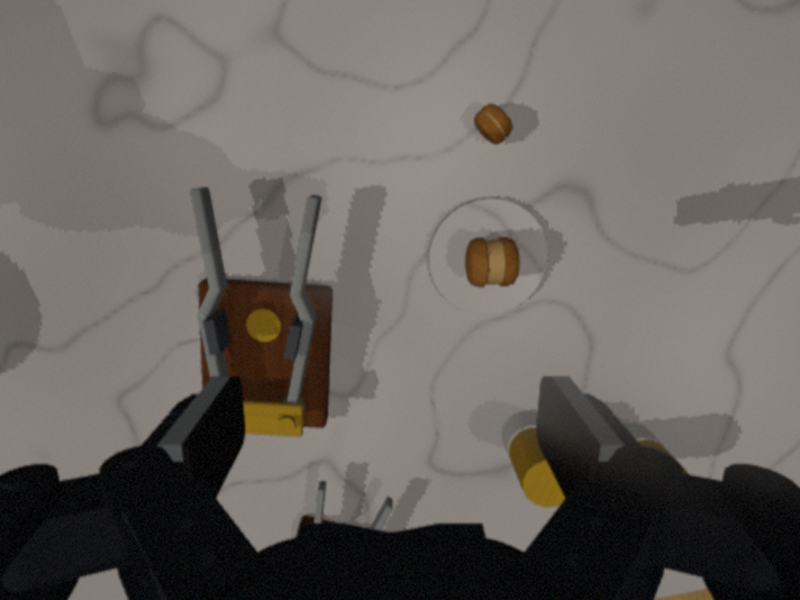

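The wrist view shows the seat disc at (263,325), the handle ends at (203,190) and (314,197), and the walnut at (492,262) with its seam running vertically. The decoy nut is at (493,123). Now to measure these precisely.

```bash
python3 - <<'E'
from h import *
f=cv2.imread('pics/w1.png'); v=np.load('s1.npy'); C=cam('wrist',dict(eef_pos=v[:3],ee_rot=v[3:])); hsv=cv2.cvtColor(f,cv2.COLOR_BGR2HSV)
def big(m,x0,x1,y0,y1):
    q=np.zeros_like(m); q[y0:y1,x0:x1]=m[y0:y1,x0:x1]; cs,_=cv2.findContours(q,cv2.RETR_EXTERNAL,cv2.CHAIN_APPROX_NONE); return max(cs,key=cv2.contourArea)
W=lambda k,z: np.array([ray(C,p,z)[:2] for p in np.float64(k).reshape(-1,2)],np.float32)
brass=cv2.inRange(hsv,(16,140,60),(32,255,255)); k=big(brass,155,184,190,226)
P=W(k,18); (x,y),(w,h),a=cv2.minAreaRect(P); print('seat',x,y,w,h)
brown=cv2.inRange(hsv,(0,80,15),(16,255,255))
# right board edge rows
pts=[];
for r in range(195,262,3):
    xs=np.where(brown[r,190:222])[0]
    if len(xs): pts.append((190+xs.max()+.5,r))
P=W(pts,18); vx,vy,x0,y0=cv2.fitLine(P,cv2.DIST_HUBER,0,.01,.01).ravel(); print('right edge ang',np.degrees(np.arctan2(vy,vx)),x0,y0)
# handle straight parts: grey bars by row, brightness
for side,(c0,c1) in {'R-':(118,146),'L+':(186,210)}.items():
    L=[]
    for r in range(128,178,3):
        g=hsv[r,c0:c1]; m=(g[:,2]<128)&(g[:,1]<60); 
        L.append((r,f[r,c0:c1,1].tolist())) if r in(140,) else None
    print(side,L)
# nut
nut=cv2.inRange(hsv,(5,70,40),(25,255,255)); k=big(nut,290,340,145,190); print('nut bbox px',cv2.boundingRect(k))
h=cv2.convexHull(k)
for z in (28,36): 
    P=W(h,z); print('nut z',z,'rect',cv2.minAreaRect(P),'min',P.min(0),'max',P.max(0))
x,y,w,hh=cv2.boundingRect(k)
print(hsv[y+hh//2,x-2:x+w+2].tolist())
cr=np.hstack([cv2.resize(f[110:280,115:225],(388,600),interpolation=cv2.INTER_CUBIC),cv2.resize(f[135:195,285:345],(400,400),interpolation=cv2.INTER_CUBIC)[:600] if 0 else cv2.copyMakeBorder(cv2.resize(f[135:195,285:345],(400,400),interpolation=cv2.INTER_CUBIC),0,200,0,0,0)])
cv2.imwrite('pics/v4.png',cr)
E
```

```text
seat 561.6809692382812 -25.200973510742188 27.542530059814453 26.356225967407227
right edge ang -18.176014 602.0678 14.141951
R- [(140, [118, 118, 119, 119, 120, 120, 116, 106, 100, 97, 96, 95, 87, 71, 56, 48, 44, 46, 52, 77, 112, 118, 120, 120, 120, 121, 121, 120])]
L+ [(140, [124, 122, 123, 122, 120, 124, 123, 114, 107, 101, 98, 96, 96, 93, 78, 55, 51, 89, 117, 128, 134, 136, 136, 136])]
nut bbox px (298, 152, 35, 32)
nut z 28 rect ((555.6943969726562, 151.16653442382812), (37.84675979614258, 35.42631912231445), 77.61588287353516) min [535.9812  131.23299] max [575.0589  170.11635]
nut z 36 rect ((553.6072387695312, 149.9732208251953), (36.97136306762695, 34.606956481933594), 77.615966796875) min [534.34985 130.50073] max [572.52374 168.48471]
[[11, 22, 128], [14, 52, 108], [12, 110, 86], [15, 174, 82], [15, 183, 89], [16, 182, 94], [16, 185, 102], [16, 192, 113], [15, 188, 114], [15, 185, 113], [15, 181, 114], [16, 182, 116], [15, 180, 115], [15, 188, 114], [16, 185, 117], [16, 186, 114], [16, 146, 98], [18, 135, 132], [18, 128, 145], [18, 128, 145], [18, 128, 145], [18, 124, 144], [18, 134, 143], [18, 129, 144], [18, 132, 143], [18, 128, 145], [19, 129, 142], [17, 150, 114], [16, 186, 103], [15, 185, 102], [15, 198, 99], [16, 200, 98], [16, 191, 95], [16, 207, 95], [16, 201, 89], [15, 169, 86], [15, 83, 92], [14, 29, 113], [10, 19, 119]]
```

View pics/v4.png

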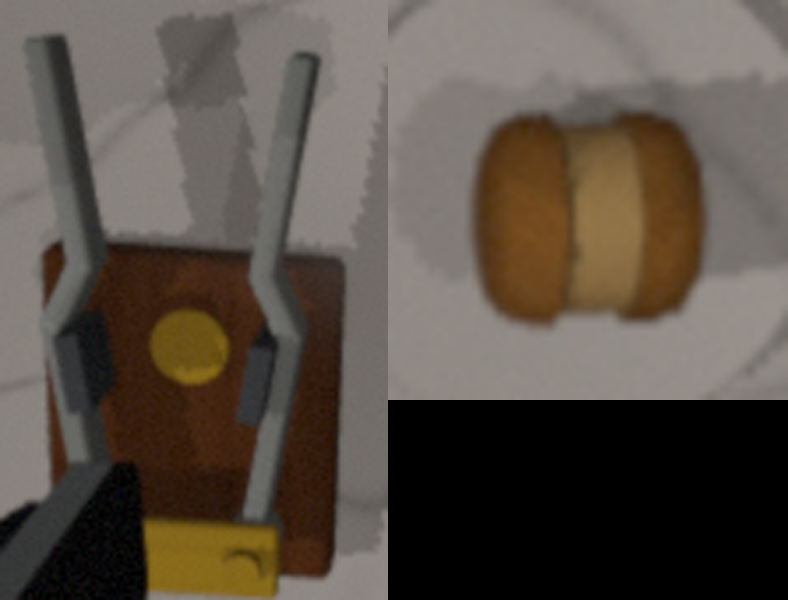

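The crop confirms it: the large walnut's seam strip runs roughly vertically with unequal halves, and the seat disc sits cleanly between the jaw pads. I'll work out the yaws and the nut centre.

```bash
python3 - <<'E'
from h import *
v=np.load('s1.npy'); C=cam('wrist',dict(eef_pos=v[:3],ee_rot=v[3:])); print('j',ctrl.read_state()['joint_pos'].round(2))
cr=lambda u,w:(115+u*110/388,110+w*170/600)
nu=lambda u,w:(285+(u-388)*.15,135+w*.15)
def ang(a,b,z): d=ray(C,b,z)-ray(C,a,z); return np.degrees(np.arctan2(d[1],d[0]))
print('near edge',ang(cr(50,243),cr(340,258),18)-90,'left edge',ang(cr(44,262),cr(52,450),18))
print('brass front',ang(cr(145,518),cr(277,522),50)-90)
tipR,tipL=ray(C,cr(42,42),43),ray(C,cr(304,57),43); print('tips',tipR,tipL,'mid',(tipR+tipL)/2,'perp',ang(cr(42,42),cr(304,57),43)-90)
m=(tipR+tipL)/2-[561.7,-25.2,0]; print('axis tips->seat',np.degrees(np.arctan2(-m[1],-m[0])),np.hypot(*m[:2]))
print('seam L',ang(nu(570,130),nu(569,310),44),'R',ang(nu(649,128),nu(640,308),44),'lobe tops',ang(nu(525,116),nu(665,114),40)-90)
# nut: extents along nut y (74deg) at z=28
for yaw in (-15,-17,-19):
    ex=np.array([np.cos(np.radians(yaw)),np.sin(np.radians(yaw))]);ey=np.array([-ex[1],ex[0]])
    for n,p,z in (('left',(474,215),28),('right',(705,215),28),('seamLtop',(570,215),46),('seamRtop',(644,215),46)):
        q=ray(C,nu(*p),z)[:2]; print(yaw,n,'y',(q@ey).round(1),end=' ')
    for n,p in (('top',(605,115)),('bot',(605,320))):
        print(n,(ray(C,nu(*p),28)[:2]@ex).round(1),end=' ')
    print()
print('cam',C[1][:3,3])
E
```

```text
j [-0.09 -0.08 -0.09  1.56  0.    0.17]
near edge -17.863852055624207 left edge -18.503688402620952
brass front -16.73558523657995
tips [456.09399444 -27.55775494  43.        ] [479.56697436  44.59805725  43.        ] mid [467.8304844    8.52015115  43.        ] perp -18.020205350805526
axis tips->seat -19.75948906083635 99.7423408246476
seam L -11.988983098428617 R -13.92265318115408 lobe tops -13.967530340679218
-15 left y 270.8 -15 right y 309.3 -15 seamLtop y 283.1 -15 seamRtop y 294.9 top 480.7 bot 515.6 
-17 left y 288.0 -17 right y 326.5 -17 seamLtop y 300.2 -17 seamRtop y 311.9 top 470.2 bot 505.0 
-19 left y 304.8 -19 right y 343.3 -19 seamLtop y 316.9 -19 seamRtop y 328.6 top 459.2 bot 493.8 
cam [465.45265581  99.574129   373.87416219]
```

Emit:
{"method": "apply_moves", "body": {
  "commands": [
    [[0.23,0.7,-1],[0,0,-0.5]],
    [[0.23,0.7,-1],[0,0,-0.5]],
    [[0.23,0.7,-1],[0,0,-0.5]],
    [[0.23,0.7,-1],[0,0,-0.5]],
    [[0.23,0.7,-1],[0,0,-0.5]],
    [[0.23,0.7,-1],[0,0,-0.5]]
  ]
}}

```text
clock: 2.5
eef_pos: [554.9, 152.1, 203.9]
ee_rot: [-1.569, -2.721, -0.0]
wrist_force: [0.9, 0.2, -0.0]
finger_gap: 85.3
finger_force: 0.0
```

Emit:
{"method": "apply_moves", "body": {
  "commands": [
    [[0,0,-0.5],[0,0,-0.48]],
    [[0,0,-0.5],[0,0,-0.48]],
    [[0,0,-0.5],[0,0,-0.48]],
    [[0,0,-0.5],[0,0,-0.48]],
    [[0,0,-0.5],[0,0,-0.48]],
    [[0,0,-0.5],[0,0,-0.48]],
    [[0,0,-0.5],[0,0,-0.48]]
  ]
}}

```text
clock: 3.2
eef_pos: [555.5, 151.2, 154.2]
ee_rot: [2.452, 1.963, 0.0]
wrist_force: [-0.2, 0.0, 0.2]
finger_gap: 85.3
finger_force: 0.0
```

```bash
python3 - <<'E'
from h import *
s=ctrl.read_state(); c=ctrl.grab_frame('wrist'); np.save('s2.npy',np.r_[s['eef_pos'],s['ee_rot']])
M=R.from_rotvec(s['ee_rot']).as_matrix(); print(s['clock'],s['eef_pos'],'tool y ang',np.degrees(np.arctan2(M[1,1],M[0,1])),s['joint_pos'].round(2))
cv2.imwrite('pics/w2.png',c); C=cam('wrist',s)
print('pred nut',proj(C,(556,150.5,28))*800/512, 'grasp axis 31:',proj(C,(s['eef_pos'][0],s['eef_pos'][1],31))*800/512)
cv2.imwrite('pics/v5.png',cv2.resize(c,(800,600),interpolation=cv2.INTER_CUBIC))
E
```

```text
3.2 [555.46400705 151.23608181 154.17475851] tool y ang -12.63917816809743 [ 0.04  0.06 -0.22  1.29  0.    1.83]
pred nut [390.78516969 330.99427457] grasp axis 31: [389.1487981  332.12437407]
```

View pics/v5.png

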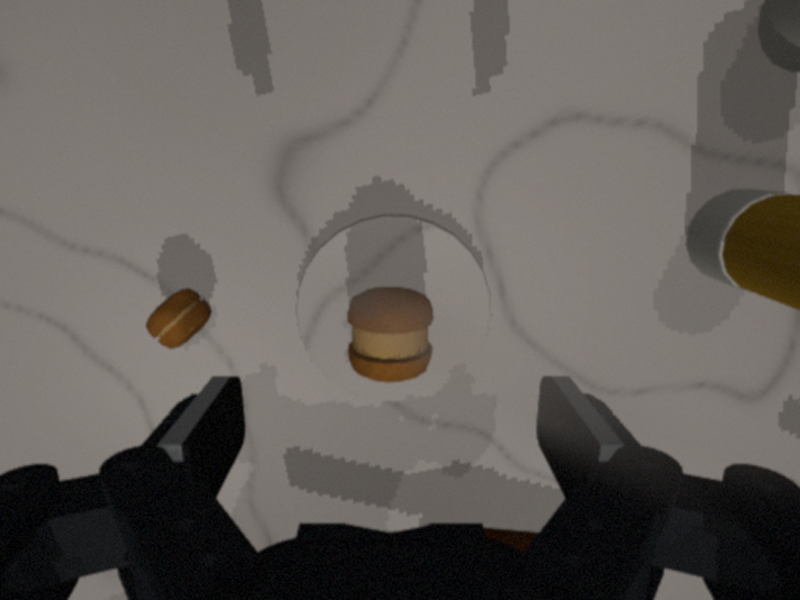

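The nut is at (390,335), centred between the fingers, with its seam near-horizontal; the decoy is well to the left. I'll measure the seam tilt and its y position.

```bash
python3 - <<'E'
from h import *
f=cv2.imread('pics/w2.png'); v=np.load('s2.npy'); C=cam('wrist',dict(eef_pos=v[:3],ee_rot=v[3:]))
hsv=cv2.cvtColor(f,cv2.COLOR_BGR2HSV); roi=hsv[180:248,218:282]
for u in (28,32): print([tuple(int(t) for t in roi[r,u]) for r in range(0,66,3)])
m=cv2.inRange(hsv,(14,60,105),(28,150,255)); q=np.zeros_like(m); q[180:248,218:282]=m[180:248,218:282]
n,l,st,ce=cv2.connectedComponentsWithStats(q); i=1+st[1:,4].argmax(); ys,xs=np.where(l==i); print('strip',st[i],ce[i])
top,bot=[],[]
for u in range(xs.min()+6,xs.max()-5): col=ys[xs==u]; top.append((u,col.min()-.5)); bot.append((u,col.max()+.5))
for z in (44,46):
    for k in (top,bot):
        P=np.float32([ray(C,p,z)[:2] for p in k]); vx,vy,x,y=cv2.fitLine(P,cv2.DIST_HUBER,0,.01,.01).ravel(); print(z,'ang',np.degrees(np.arctan2(vy,vx)).round(1),x,y)
nut=cv2.inRange(hsv,(4,70,30),(28,255,255)); q[:]=0; q[175:252,210:290]=nut[175:252,210:290]; k=max(cv2.findContours(q,0,1)[0],key=cv2.contourArea); x,y,w,h=cv2.boundingRect(k); print('nut px',x,y,w,h)
for p in ((x,220),(x+w,220),(x+w/2,y),(x+w/2,y+h)): print(ray(C,p,28)[:2].round(1))
print('cam',C[1][:3,3])
E
```

```text
[(13, 28, 108), (15, 39, 91), (14, 74, 69), (13, 88, 75), (14, 101, 78), (14, 99, 85), (14, 109, 91), (13, 117, 96), (13, 119, 101), (13, 119, 101), (14, 129, 101), (15, 118, 115), (17, 117, 131), (17, 117, 133), (18, 115, 131), (18, 131, 132), (18, 127, 131), (15, 169, 59), (15, 188, 103), (15, 186, 104), (16, 189, 105), (15, 163, 105)]
[(13, 21, 107), (12, 36, 91), (12, 99, 67), (16, 90, 74), (14, 97, 79), (12, 97, 84), (12, 105, 92), (14, 117, 96), (14, 122, 98), (13, 121, 105), (14, 128, 106), (15, 123, 112), (17, 113, 129), (17, 112, 132), (18, 127, 131), (18, 123, 133), (17, 125, 120), (14, 149, 60), (16, 189, 105), (16, 188, 110), (16, 182, 105), (14, 166, 103)]
strip [229 208  42  22 638] [250.13636364 219.21786834]
44 ang -10.2 555.3669 156.66936
44 ang -11.5 556.3433 145.44041
46 ang -10.2 555.54407 157.37984
46 ang -11.5 556.50964 146.27542
nut px 223 184 54 61
[537.2 148.8]
[572.1 141. ]
[560.1 169. ]
[550.7 127.2]
cam [571.34347336 220.73251928 224.33786028]
```

Emit:
{"method": "apply_moves", "body": {
  "commands": [
    [[0,0,-0.3],[0,0,0]],
    [[0,0,-0.6],[0,0,0]],
    [[0,0,-0.71],[0,0,0]],
    [[0,0,-0.71],[0,0,0]],
    [[0,0,-0.71],[0,0,0]],
    [[0,0,-0.71],[0,0,0]],
    [[0,0,-0.71],[0,0,0]],
    [[0,0,-0.71],[0,0,0]]
  ],
  "gripper": -0.05,
  "grip_force": 20
}}

```text
clock: 4.05
eef_pos: [556.5, 150.2, 83.8]
ee_rot: [2.457, 1.956, 0.002]
wrist_force: [0.5, 0.4, 0.3]
finger_gap: 40.6
finger_force: 0.0
```

Emit:
{"method": "apply_moves", "body": {
  "commands": [
    [[0,0,0],[0,0,0]],
    [[0,0,0],[0,0,0]],
    [[0,0,0],[0,0,0]],
    [[0,0,0],[0,0,0]]
  ],
  "gripper": -0.15
}}

```text
clock: 4.45
eef_pos: [555.9, 150.2, 82.9]
ee_rot: [-2.458, -1.956, 0.0]
wrist_force: [-0.5, -0.5, -0.4]
finger_gap: 36.4
finger_force: 0.1
```

Emit:
{"method": "apply_moves", "body": {
  "commands": [
    [[0,0,0],[0,0,0]],
    [[0,0,0],[0,0,0]],
    [[0,0,0],[0,0,0]]
  ],
  "gripper": -0.19
}}

```text
clock: 4.75
eef_pos: [556.0, 150.2, 83.0]
ee_rot: [2.458, 1.956, 0.0]
wrist_force: [-0.5, -0.4, 1.6]
finger_gap: 34.6
finger_force: 13.2
```

Emit:
{"method": "apply_moves", "body": {
  "commands": [
    [[0,0,0.2],[0,0,0]],
    [[0,0,0.5],[0,0,0]],
    [[0,0,0.8],[0,0,0]],
    [[0,0,0.8],[0,0,0]]
  ]
}}

```text
clock: 5.15
eef_pos: [558.2, 150.3, 167.5]
ee_rot: [2.455, 1.954, 0.009]
wrist_force: [1.3, 0.2, 0.1]
finger_gap: 34.7
finger_force: 13.2
```

Emit:
{"method": "apply_moves", "body": {
  "commands": [
    [[0.02,-0.3,0],[0,0,-0.05]],
    [[0.03,-0.6,0],[0,0,-0.056]],
    [[0.05,-0.9,0],[0,0,-0.056]],
    [[0.05,-0.9,0],[0,0,-0.056]]
  ]
}}

```text
clock: 5.55
eef_pos: [561.1, 57.4, 162.3]
ee_rot: [2.544, 1.842, -0.001]
wrist_force: [0.3, 1.3, -0.5]
finger_gap: 34.9
finger_force: 13.2
```

Emit:
{"method": "apply_moves", "body": {
  "commands": [
    [[0,-0.3,0],[0,0,0]],
    [[0,-0.6,0],[0,0,0]],
    [[0.01,-0.85,0],[0,0,0]],
    [[0.01,-0.85,0],[0,0,0]],
    [[0.01,-0.85,0],[0,0,0]]
  ]
}}

```text
clock: 6.05
eef_pos: [561.8, -24.6, 162.4]
ee_rot: [-2.542, -1.845, 0.0]
wrist_force: [-0.7, 0.7, -0.6]
finger_gap: 34.6
finger_force: 13.2
```

```bash
python3 - <<'E'
from h import *
s=ctrl.read_state(); c=ctrl.grab_frame('wrist'); np.save('s3.npy',np.r_[s['eef_pos'],s['ee_rot']])
M=R.from_rotvec(s['ee_rot']).as_matrix(); print(s['clock'],s['eef_pos'],'tool y ang',np.degrees(np.arctan2(M[1,1],M[0,1])),s['finger_gap'],s['finger_force'])
cv2.imwrite('pics/w3.png',c); cv2.imwrite('pics/v6.png',cv2.resize(c,(800,600),interpolation=cv2.INTER_CUBIC))
E
```

```text
6.05 [561.81187628 -24.58246376 162.42257549] tool y ang -18.058831789828783 34.6259424687419 13.18300946149975
```

View pics/v6.png

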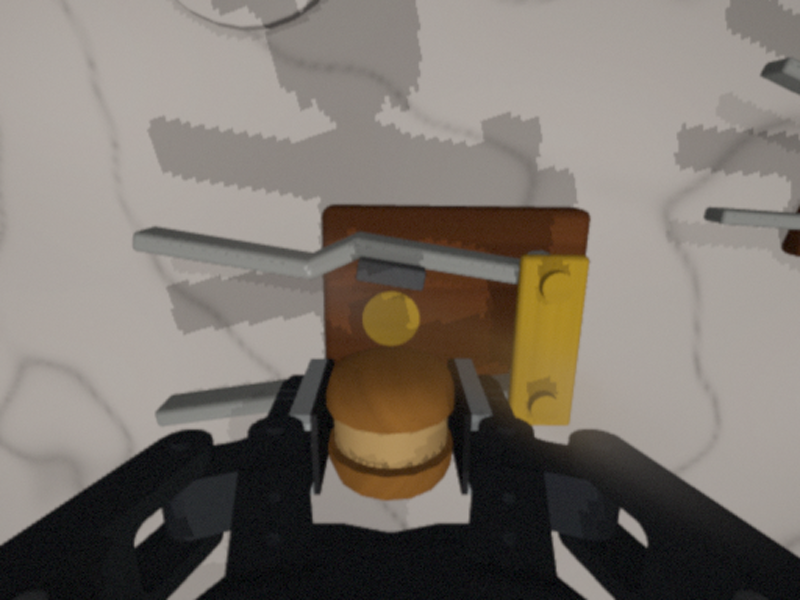

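The nut is held squarely at (391,420), the seat is at (391,319), and the board's edges are parallel to the image axes. I'll get the numeric offset.

```bash
python3 - <<'E'
from h import *
f=cv2.imread('pics/w3.png'); v=np.load('s3.npy'); C=cam('wrist',dict(eef_pos=v[:3],ee_rot=v[3:])); hsv=cv2.cvtColor(f,cv2.COLOR_BGR2HSV)
M=R.from_rotvec(v[3:]).as_matrix(); tl=lambda p:(M.T@(np.array(p)-v[:3])).round(1)
q=cv2.inRange(hsv[180:224,225:275],(16,140,60),(32,255,255)); k=max(cv2.findContours(q,0,1)[0],key=cv2.contourArea)+[225,180]
(x,y),d,_=cv2.minAreaRect(np.float32([ray(C,p,18)[:2] for p in k[:,0]])); print('seat',x,y,d,'in tool',tl((x,y,18)))
D=.64
print('board edge yaw',*[ (lambda d:np.degrees(np.arctan2(d[1],d[0])))(ray(C,(b[0]*D,b[1]*D),z)-ray(C,(a[0]*D,a[1]*D),z)) for a,b,z in (((332,206),(580,210),18),((522,262),(516,415),50))])
# seam strip: profile on centre column; top of ring z = TCP-52-3+18
zt=v[2]-52-3+17
print([(r,tuple(int(t) for t in hsv[r,250])) for r in range(222,320,4)])
for r in (433,466): print('strip row',r,tl(ray(C,(391*D,r*D),zt)))
for r in (350,498): print('nut row',r,tl(ray(C,(391*D,r*D),v[2]-55)))
E
```

```text
seat 561.7922973632812 -25.77924156188965 (26.456531524658203, 26.538501739501953) in tool [ -1.2   0.4 144.4]
board edge yaw -18.963841819063212 -106.05741037885943
[(222, (16, 154, 73)), (226, (15, 176, 74)), (230, (15, 172, 77)), (234, (16, 187, 79)), (238, (15, 188, 84)), (242, (15, 181, 90)), (246, (15, 189, 97)), (250, (15, 185, 105)), (254, (16, 188, 114)), (258, (16, 182, 122)), (262, (16, 184, 129)), (266, (16, 181, 137)), (270, (16, 181, 138)), (274, (16, 181, 134)), (278, (18, 124, 168)), (282, (18, 119, 175)), (286, (18, 122, 174)), (290, (18, 119, 176)), (294, (18, 119, 175)), (298, (18, 125, 159)), (302, (15, 186, 67)), (306, (15, 175, 127)), (310, (16, 181, 131)), (314, (16, 182, 133)), (318, (16, 173, 128))]
strip row 433 [ 5.   0.4 38. ]
strip row 466 [-4.4  0.4 38. ]
nut row 350 [20.   0.5 55. ]
nut row 498 [-27.3   0.5  55. ]
```

Emit:
{"method": "apply_moves", "body": {
  "commands": [
    [[0,-0.07,-0.25],[0,0,0]],
    [[0,-0.07,-0.5],[0,0,0]],
    [[0,-0.07,-0.6],[0,0,0]],
    [[0,-0.07,-0.66],[0,0,0]],
    [[0,-0.07,-0.66],[0,0,0]],
    [[0,-0.07,-0.66],[0,0,0]]
  ]
}}

```text
clock: 6.7
eef_pos: [562.1, -31.0, 97.5]
ee_rot: [-2.54, -1.847, -0.002]
wrist_force: [-0.4, 5.7, -1.9]
finger_gap: 34.6
finger_force: 13.2
```

Emit:
{"method": "apply_moves", "body": {
  "commands": [
    [[0,0,-0.02],[0,0,0]],
    [[0,0,-0.03],[0,0,0]],
    [[0,0,-0.03],[0,0,0]],
    [[0,0,-0.03],[0,0,0]]
  ]
}}

```text
clock: 7.1
eef_pos: [562.8, -31.2, 95.4]
ee_rot: [2.541, 1.847, 0.004]
wrist_force: [0.9, 5.7, 0.8]
finger_gap: 35.0
finger_force: 13.4
```

That was my unit slip: -0.07 is 7 mm, not 0.7 mm, so the nut is leaning lightly on the right jaw (5.7 N, harmless). I'll shift back 6.5 mm.

Emit:
{"method": "apply_moves", "body": {
  "commands": [
    [[0,0.02,0],[0,0,0]],
    [[0,0.045,0],[0,0,0]],
    [[-0.005,0.062,0],[0,0,0]],
    [[-0.005,0.062,0],[0,0,0]],
    [[-0.005,0.062,0],[0,0,0]]
  ]
}}

```text
clock: 7.6
eef_pos: [561.5, -25.7, 94.0]
ee_rot: [2.542, 1.846, -0.0]
wrist_force: [-0.1, 0.6, -0.3]
finger_gap: 34.6
finger_force: 13.2
```

```bash
python3 - <<'E'
from h import *
s=ctrl.read_state(); c=ctrl.grab_frame('wrist'); np.save('s4.npy',np.r_[s['eef_pos'],s['ee_rot']]); cv2.imwrite('pics/w4.png',c)
print(s['clock'],s['eef_pos'],s['wrist_force'],s['finger_gap'])
hsv=cv2.cvtColor(c,cv2.COLOR_BGR2HSV); D=.64
print([(r,tuple(int(t) for t in hsv[r,250])) for r in range(222,320,4)])
cv2.imwrite('pics/v7.png',cv2.resize(c,(800,600),interpolation=cv2.INTER_CUBIC))
E
```

```text
7.6 [561.50425662 -25.69484174  94.03670823] [-0.05165299  0.62554475 -0.27765074] 34.55176429225887
[(222, (160, 8, 90)), (226, (15, 144, 87)), (230, (16, 168, 91)), (234, (15, 171, 94)), (238, (15, 173, 99)), (242, (15, 168, 106)), (246, (16, 190, 110)), (250, (16, 178, 123)), (254, (15, 174, 133)), (258, (16, 180, 140)), (262, (16, 177, 148)), (266, (17, 183, 156)), (270, (16, 175, 159)), (274, (16, 177, 153)), (278, (18, 118, 190)), (282, (19, 114, 196)), (286, (19, 113, 196)), (290, (19, 114, 196)), (294, (19, 118, 190)), (298, (18, 118, 180)), (302, (16, 176, 81)), (306, (16, 178, 145)), (310, (16, 173, 152)), (314, (16, 178, 153)), (318, (16, 179, 145))]
```

View pics/v7.png

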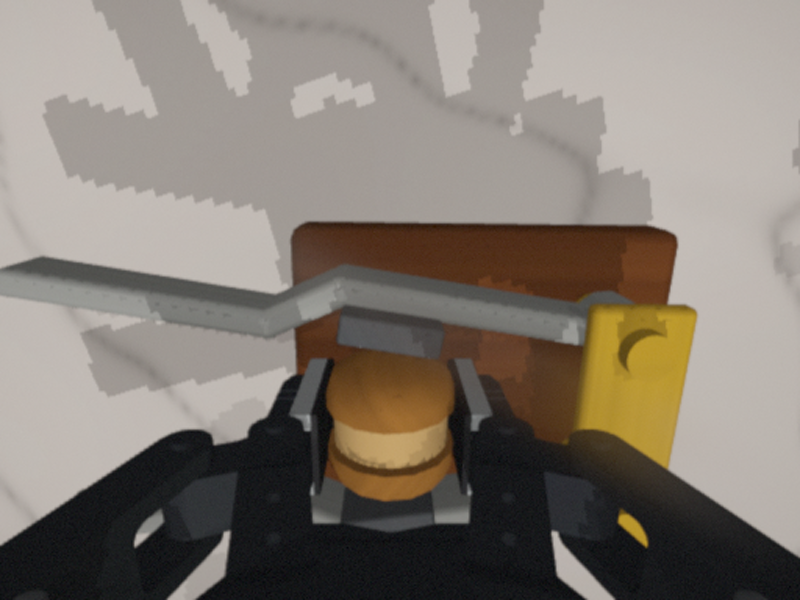

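The nut has not slipped in the grip: the seam rows match the earlier frame, and it sits between the jaws. I'll lower the last millimetre, release slightly, and lift.

Emit:
{"method": "apply_moves", "body": {
  "commands": [
    [[0,0,-0.008],[0,0,0]],
    [[0,0,-0.008],[0,0,0]],
    [[0,0,-0.008],[0,0,0]]
  ]
}}

```text
clock: 7.95
eef_pos: [561.5, -25.6, 93.1]
ee_rot: [2.542, 1.846, -0.0]
wrist_force: [-0.6, -0.2, 0.0]
finger_gap: 34.8
finger_force: 13.2
```

Emit:
{"method": "apply_moves", "body": {
  "commands": [
    [[0,0,0],[0,0,0]],
    [[0,0,0],[0,0,0]],
    [[0,0,0],[0,0,0]],
    [[0,0,0],[0,0,0]]
  ],
  "gripper": 0.06
}}

```text
clock: 8.35
eef_pos: [561.5, -25.6, 93.2]
ee_rot: [2.542, 1.846, 0.0]
wrist_force: [-0.4, -0.3, 0.4]
finger_gap: 45.4
finger_force: 0.0
```

Emit:
{"method": "apply_moves", "body": {
  "commands": [
    [[0,0,0.1],[0,0,0]],
    [[0,0,0.3],[0,0,0]],
    [[0,0,0.6],[0,0,0]],
    [[0,0,1],[0,0,0]],
    [[0,0,1],[0,0,0]],
    [[0,0,1],[0,0,0]]
  ]
}}

```text
clock: 8.95
eef_pos: [562.3, -25.8, 195.0]
ee_rot: [2.54, 1.845, 0.003]
wrist_force: [0.5, 0.2, -1.0]
finger_gap: 45.5
finger_force: 0.0
```

```bash
python3 - <<'E'
from h import *
s=ctrl.read_state(); c=ctrl.grab_frame('wrist'); np.save('s5.npy',np.r_[s['eef_pos'],s['ee_rot']]); cv2.imwrite('pics/w5.png',c)
sc=ctrl.grab_frame('scene'); cv2.imwrite('pics/sc5.png',sc)
print(s['clock'],s['eef_pos'],s['wrist_force'],s['finger_gap'])
cv2.imwrite('pics/v8.png',np.hstack([cv2.resize(c[130:384,130:400],(480,452),interpolation=cv2.INTER_CUBIC),cv2.resize(sc[160:240,210:266],(316,452),interpolation=cv2.INTER_CUBIC)]))
E
```

```text
8.95 [562.26339948 -25.80219407 194.9832437 ] [ 0.52950513  0.21201491 -0.96292253] 45.48167675772013
```

View pics/v8.png

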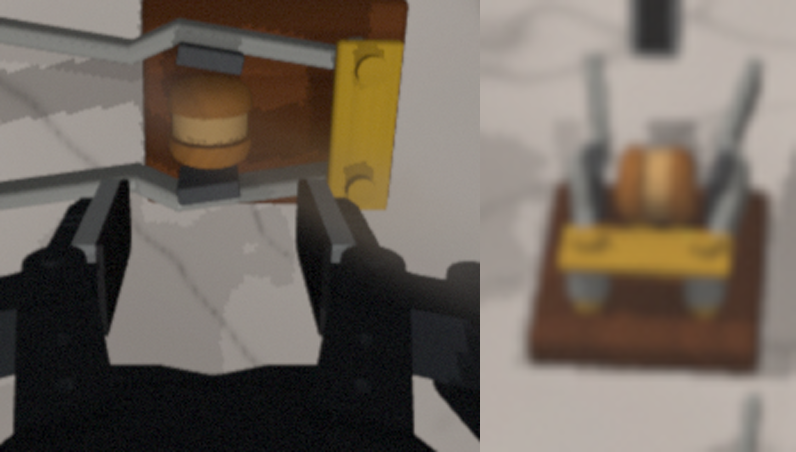

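The nut stands centred on the seat with its half-shells facing the jaws. Now I'll rotate 90°, open, and go above the grips.

Emit:
{"method": "apply_moves", "body": {
  "commands": [
    [[-0.52,0.17,0],[0,0,0.5]],
    [[-0.52,0.17,0],[0,0,0.5]],
    [[-0.52,0.17,0],[0,0,0.5]],
    [[-0.52,0.17,0],[0,0,0.5]],
    [[-0.52,0.17,0],[0,0,0.5]],
    [[-0.52,0.17,0],[0,0,0.5]]
  ],
  "gripper": 1
}}

```text
clock: 9.65
eef_pos: [508.7, -8.4, 191.8]
ee_rot: [-1.633, -2.681, 0.001]
wrist_force: [-0.5, -0.3, -0.6]
finger_gap: 85.7
finger_force: 0.0
```

Emit:
{"method": "apply_moves", "body": {
  "commands": [
    [[0,0,-0.4],[0,0,0.5]],
    [[0,0,-0.4],[0,0,0.5]],
    [[0,0,-0.4],[0,0,0.5]],
    [[0,0,-0.4],[0,0,0.5]],
    [[0,0,-0.4],[0,0,0.5]],
    [[0,0,-0.4],[0,0,0.5]],
    [[0,0,-0.4],[0,0,0.5]],
    [[0,0,-0.4],[0,0,0.5]]
  ]
}}

```text
clock: 10.45
eef_pos: [509.0, -8.5, 152.3]
ee_rot: [-0.494, -3.101, -0.0]
wrist_force: [0.3, 0.5, 0.1]
finger_gap: 85.2
finger_force: 0.0
```

```bash
python3 - <<'E'
from h import *
s=ctrl.read_state(); c=ctrl.grab_frame('wrist'); np.save('s6.npy',np.r_[s['eef_pos'],s['ee_rot']]); cv2.imwrite('pics/w6.png',c)
M=R.from_rotvec(s['ee_rot']).as_matrix(); print(s['clock'],s['eef_pos'],'tool y ang',np.degrees(np.arctan2(M[1,1],M[0,1])),s['finger_gap'])
C=cam('wrist',s); yaw=np.radians(-18); ex=np.array([np.cos(yaw),np.sin(yaw),0]);ey=np.array([-ex[1],ex[0],0]); S=np.array([561.7,-25.6,0])
v=cv2.resize(c,(800,600),interpolation=cv2.INTER_CUBIC)
for x,y,z in ((-55,35,43),(-55,-35,43),(-96,0,43),(-31,50,18),(-31,-50,18),(0,0,56)):
    p=proj(C,S+ex*x+ey*y+[0,0,z])*800/512; cv2.drawMarker(v,tuple(int(t) for t in p),(0,255,0),cv2.MARKER_CROSS,14,1)
cv2.imwrite('pics/v9.png',v)
E
```

```text
10.45 [508.97385458  -8.48784999 152.31022057] tool y ang 71.9024352601538 85.20356434346422
```

View pics/v9.png

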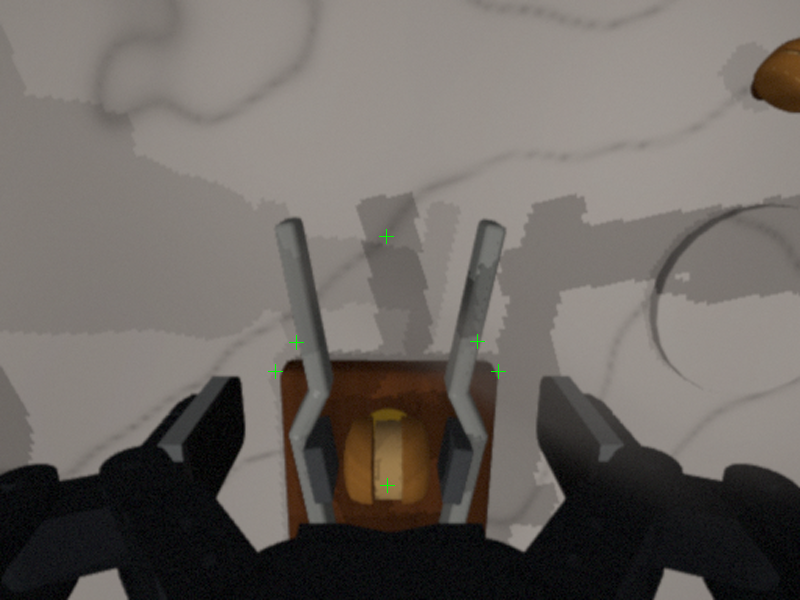

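The handles straddle the tool axis with tips at (290,222) and (490,225), and the finger gap is clear of both. I'll descend with a 2 mm trim.

Emit:
{"method": "apply_moves", "body": {
  "commands": [
    [[-0.02,0.01,-0.3],[0,0,0]],
    [[-0.02,0.01,-0.5],[0,0,0]],
    [[-0.02,0.01,-0.6],[0,0,0]],
    [[-0.02,0.01,-0.68],[0,0,0]],
    [[-0.02,0.01,-0.68],[0,0,0]],
    [[-0.02,0.01,-0.68],[0,0,0]]
  ],
  "grip_force": 40
}}

```text
clock: 11.1
eef_pos: [507.9, -7.7, 85.9]
ee_rot: [0.492, 3.102, -0.0]
wrist_force: [0.6, 0.2, 0.1]
finger_gap: 85.5
finger_force: 0.0
```

Emit:
{"method": "apply_moves", "body": {
  "commands": [
    [[0,0,0],[0,0,0]],
    [[0,0,0],[0,0,0]],
    [[0,0,0],[0,0,0]],
    [[0,0,0],[0,0,0]]
  ],
  "gripper": 0.56
}}

```text
clock: 11.5
eef_pos: [508.0, -7.8, 85.7]
ee_rot: [0.492, 3.102, -0.0]
wrist_force: [1.0, -0.9, 1.8]
finger_gap: 66.5
finger_force: 1.4
```

Emit:
{"method": "apply_moves", "body": {
  "commands": [
    [[0,0,0],[0,0,0]],
    [[0,0,0],[0,0,0]],
    [[0,0,0],[0,0,0]],
    [[0,0,0],[0,0,0]]
  ],
  "gripper": 0.45
}}

```text
clock: 11.9
eef_pos: [507.6, -7.7, 85.2]
ee_rot: [0.492, 3.102, 0.0]
wrist_force: [1.6, -0.6, 1.8]
finger_gap: 62.0
finger_force: 1.6
```

Emit:
{"method": "apply_moves", "body": {
  "commands": [
    [[0,0,0],[0,0,0]],
    [[0,0,0],[0,0,0]],
    [[0,0,0],[0,0,0]],
    [[0,0,0],[0,0,0]]
  ],
  "gripper": 0.32
}}

```text
clock: 12.3
eef_pos: [507.4, -7.6, 85.1]
ee_rot: [-0.492, -3.103, -0.0]
wrist_force: [0.5, -0.2, 2.6]
finger_gap: 56.1
finger_force: 1.7
```

Emit:
{"method": "apply_moves", "body": {
  "commands": [
    [[0,0,0],[0,0,0]],
    [[0,0,0],[0,0,0]],
    [[0,0,0],[0,0,0]]
  ],
  "gripper": 0.26
}}

```text
clock: 12.6
eef_pos: [507.4, -7.6, 85.1]
ee_rot: [-0.492, -3.103, -0.0]
wrist_force: [-0.0, -0.5, 2.4]
finger_gap: 53.9
finger_force: 1.8
```

Emit:
{"method": "apply_moves", "body": {
  "commands": [
    [[0,0,0],[0,0,0]],
    [[0,0,0],[0,0,0]],
    [[0,0,0],[0,0,0]]
  ],
  "gripper": 0.21
}}

```text
clock: 12.9
eef_pos: [507.4, -7.6, 85.1]
ee_rot: [-0.492, -3.103, -0.0]
wrist_force: [0.1, 0.3, 3.7]
finger_gap: 51.8
finger_force: 1.9
```

Emit:
{"method": "apply_moves", "body": {
  "commands": [
    [[0,0,0],[0,0,0]],
    [[0,0,0],[0,0,0]],
    [[0,0,0],[0,0,0]]
  ],
  "gripper": 0.17
}}

```text
clock: 13.2
eef_pos: [507.4, -7.6, 85.1]
ee_rot: [-0.492, -3.103, -0.0]
wrist_force: [0.3, -0.5, 3.1]
finger_gap: 49.8
finger_force: 2.0
```

Only spring force (2.0 N) so far. I'll continue in 1 mm steps (about 0.024).

Emit:
{"method": "apply_moves", "body": {
  "commands": [
    [[0,0,0],[0,0,0]],
    [[0,0,0],[0,0,0]],
    [[0,0,0],[0,0,0]]
  ],
  "gripper": 0.145
}}

```text
clock: 13.5
eef_pos: [507.4, -7.6, 85.2]
ee_rot: [-0.492, -3.103, -0.0]
wrist_force: [-0.6, 0.3, 4.8]
finger_gap: 48.7
finger_force: 4.8
```

Emit:
{"method": "apply_moves", "body": {
  "commands": [
    [[0,0,0],[0,0,0]],
    [[0,0,0],[0,0,0]],
    [[0,0,0],[0,0,0]]
  ],
  "gripper": 0.12
}}

```text
clock: 13.8
eef_pos: [507.4, -7.6, 85.3]
ee_rot: [-0.492, -3.103, 0.0]
wrist_force: [-2.4, -0.2, 6.8]
finger_gap: 47.8
finger_force: 6.8
```

Emit:
{"method": "apply_moves", "body": {
  "commands": [
    [[0,0,0],[0,0,0]],
    [[0,0,0],[0,0,0]],
    [[0,0,0],[0,0,0]]
  ],
  "gripper": 0.095
}}

```text
clock: 14.1
eef_pos: [507.5, -7.7, 85.5]
ee_rot: [-0.492, -3.103, 0.0]
wrist_force: [-2.8, 0.4, 8.4]
finger_gap: 46.9
finger_force: 8.8
```

Emit:
{"method": "apply_moves", "body": {
  "commands": [
    [[0,0,0],[0,0,0]],
    [[0,0,0],[0,0,0]],
    [[0,0,0],[0,0,0]]
  ],
  "gripper": 0.07
}}

```text
clock: 14.4
eef_pos: [507.5, -7.6, 85.7]
ee_rot: [0.492, 3.103, -0.0]
wrist_force: [-4.8, 0.6, 10.8]
finger_gap: 46.0
finger_force: 10.9
```

Emit:
{"method": "apply_moves", "body": {
  "commands": [
    [[0,0,0],[0,0,0]],
    [[0,0,0],[0,0,0]],
    [[0,0,0],[0,0,0]]
  ],
  "gripper": 0.05
}}

```text
clock: 14.7
eef_pos: [507.5, -7.7, 85.8]
ee_rot: [-0.492, -3.103, 0.0]
wrist_force: [-3.5, -0.2, 10.4]
finger_gap: 45.1
finger_force: 12.6
```

Emit:
{"method": "apply_moves", "body": {
  "commands": [
    [[0,0,0],[0,0,0]],
    [[0,0,0],[0,0,0]],
    [[0,0,0],[0,0,0]]
  ],
  "gripper": 0.03
}}

```text
clock: 15.0
eef_pos: [507.4, -7.7, 85.8]
ee_rot: [-0.492, -3.103, 0.0]
wrist_force: [-4.8, -0.3, 12.5]
finger_gap: 44.4
finger_force: 14.3
```

Emit:
{"method": "apply_moves", "body": {
  "commands": [
    [[0,0,0],[0,0,0]],
    [[0,0,0],[0,0,0]],
    [[0,0,0],[0,0,0]]
  ],
  "gripper": 0.01
}}

```text
clock: 15.3
eef_pos: [507.5, -7.7, 86.0]
ee_rot: [0.492, 3.103, -0.001]
wrist_force: [-5.4, -0.2, 13.4]
finger_gap: 43.3
finger_force: 16.0
```

Emit:
{"method": "apply_moves", "body": {
  "commands": [
    [[0,0,0],[0,0,0]],
    [[0,0,0],[0,0,0]],
    [[0,0,0],[0,0,0]]
  ],
  "gripper": -0.01
}}

```text
clock: 15.6
eef_pos: [507.6, -7.7, 86.0]
ee_rot: [0.491, 3.103, -0.0]
wrist_force: [-3.5, -0.2, 12.5]
finger_gap: 42.4
finger_force: 9.1
```

The shell is giving way: the force peaked at 16 N and has dropped to 9 N. I'll continue in fine steps until the force flattens, at about 5 mm.

Emit:
{"method": "apply_moves", "body": {
  "commands": [
    [[0,0,0],[0,0,0]],
    [[0,0,0],[0,0,0]],
    [[0,0,0],[0,0,0]]
  ],
  "gripper": -0.025
}}

```text
clock: 15.9
eef_pos: [507.7, -7.7, 85.9]
ee_rot: [0.492, 3.102, -0.0]
wrist_force: [-3.1, -0.4, 11.4]
finger_gap: 41.2
finger_force: 7.7
```

Emit:
{"method": "apply_moves", "body": {
  "commands": [
    [[0,0,0],[0,0,0]],
    [[0,0,0],[0,0,0]],
    [[0,0,0],[0,0,0]]
  ],
  "gripper": -0.04
}}

```text
clock: 16.2
eef_pos: [507.8, -7.7, 85.8]
ee_rot: [0.492, 3.102, -0.0]
wrist_force: [-1.9, 0.8, 9.5]
finger_gap: 41.2
finger_force: 7.0
```

Emit:
{"method": "apply_moves", "body": {
  "commands": [
    [[0,0,0],[0,0,0]],
    [[0,0,0],[0,0,0]],
    [[0,0,0],[0,0,0]]
  ],
  "gripper": -0.055
}}

```text
clock: 16.5
eef_pos: [507.8, -7.7, 85.8]
ee_rot: [0.492, 3.102, -0.0]
wrist_force: [-2.5, -0.4, 9.5]
finger_gap: 40.2
finger_force: 6.4
```

Emit:
{"method": "apply_moves", "body": {
  "commands": [
    [[0,0,0],[0,0,0]],
    [[0,0,0],[0,0,0]],
    [[0,0,0],[0,0,0]],
    [[0,0,0],[0,0,0]]
  ],
  "gripper": -0.068
}}

```text
clock: 16.9
eef_pos: [507.8, -7.7, 85.8]
ee_rot: [0.492, 3.102, -0.0]
wrist_force: [-1.8, -0.7, 9.3]
finger_gap: 39.9
finger_force: 6.0
```

Emit:
{"method": "apply_moves", "body": {
  "commands": [
    [[0,0,0],[0,0,0]],
    [[0,0,0],[0,0,0]],
    [[0,0,0],[0,0,0]],
    [[0,0,0],[0,0,0]]
  ],
  "gripper": -0.08
}}

```text
clock: 17.3
eef_pos: [507.9, -7.7, 85.7]
ee_rot: [0.492, 3.102, -0.0]
wrist_force: [-1.6, -0.6, 7.3]
finger_gap: 39.3
finger_force: 5.6
```

The force has fallen from 16 N to 5.6 N, with about 5.4 mm pressed, so I'll stop here. Opening gently, then retreating upward.

Emit:
{"method": "apply_moves", "body": {
  "commands": [
    [[0,0,0],[0,0,0]],
    [[0,0,0],[0,0,0]],
    [[0,0,0],[0,0,0]]
  ],
  "gripper": 0.15
}}

```text
clock: 17.6
eef_pos: [507.6, -7.7, 84.9]
ee_rot: [0.492, 3.103, 0.0]
wrist_force: [2.9, -2.2, -0.7]
finger_gap: 49.1
finger_force: 2.0
```

Emit:
{"method": "apply_moves", "body": {
  "commands": [
    [[0,0,0],[0,0,0]],
    [[0,0,0],[0,0,0]],
    [[0,0,0],[0,0,0]]
  ],
  "gripper": 0.45
}}

```text
clock: 17.9
eef_pos: [507.1, -7.5, 84.7]
ee_rot: [-0.492, -3.102, -0.0]
wrist_force: [0.2, -0.4, -2.2]
finger_gap: 61.8
finger_force: 1.5
```

Emit:
{"method": "apply_moves", "body": {
  "commands": [
    [[0,0,0],[0,0,0]],
    [[0,0,0],[0,0,0]],
    [[0,0,0],[0,0,0]],
    [[0,0,0],[0,0,0]],
    [[0,0,0],[0,0,0]]
  ],
  "gripper": 1
}}

```text
clock: 18.4
eef_pos: [507.5, -7.6, 85.2]
ee_rot: [0.492, 3.103, 0.0]
wrist_force: [1.0, -0.9, 0.5]
finger_gap: 85.8
finger_force: 0.0
```

Emit:
{"method": "apply_moves", "body": {
  "commands": [
    [[0,0,0.1],[0,0,0]],
    [[0,0,0.3],[0,0,0]],
    [[0,0,0.6],[0,0,0]],
    [[-0.3,0,1],[0,0,0]],
    [[-0.3,0,1],[0,0,0]],
    [[-0.3,0,1],[0,0,0]]
  ]
}}

```text
clock: 19.0
eef_pos: [478.1, -7.8, 187.0]
ee_rot: [0.491, 3.099, -0.001]
wrist_force: [0.2, 1.2, 0.2]
finger_gap: 85.4
finger_force: 0.0
```

```bash
python3 - <<'E'
from h import *
s=ctrl.read_state(); c=ctrl.grab_frame('wrist'); sc=ctrl.grab_frame('scene'); cv2.imwrite('pics/w7.png',c)
print(s['clock'],s['eef_pos'],s['wrist_force'],s['finger_gap'])
cv2.imwrite('pics/v10.png',np.hstack([cv2.resize(c,(480,360),interpolation=cv2.INTER_CUBIC),cv2.resize(sc[165:235,215:270],(283,360),interpolation=cv2.INTER_CUBIC)]))
E
```

```text
19.0 [478.11697822  -7.83334624 187.04172033] [0.23805324 1.20302724 0.16758473] 85.39889532124108
```

View pics/v10.png

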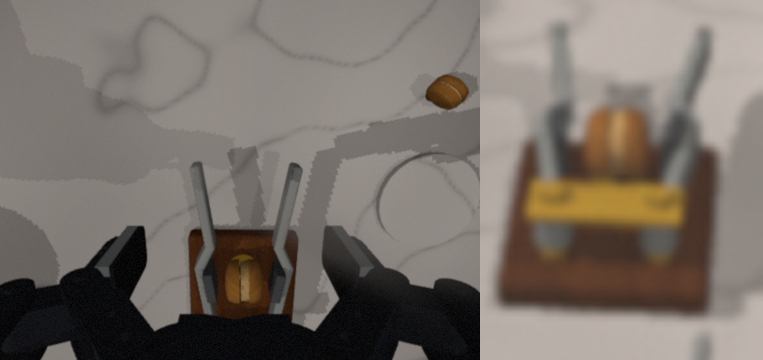

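The walnut stands upright on the seat at (243,283) with its right half pressed in over the seam, and the handles are fully open. Handing in.

```bash
python3 -c "
from station import ctrl
print(ctrl.finish_job())"
```

```text
the job is handed in; nothing more can be done
None
```

The walnut is cracked and standing on the seat with the handles fully open, and the job is handed in at about 19 s; the shell gave way at 16 N at the grips, and I stopped at an estimated 5.4 mm, short of the 7 mm that crushes the kernel.

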